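# Hold the menu clip open over the card edge

## Robot

A 6-joint arm with a two-finger parallel gripper is mounted at the origin on a cart in front of the work surface, level with it; the furniture and walls round the work are solid. World frame = base frame: x ahead of the robot, y to its left, z up, the work surface at z = 0. Lengths are in m, angles in degrees, forces in N, time in s.
With the tool pointing down it reaches from about 0.4 to 0.825 m from the base axis. Payload 7 kg.
Tool frame: the origin (TCP) lies between the finger pads, 19 mm behind the fingertips; this is the grasp point; z points along the fingers, y is the line along which they close (so a half turn about z gives the same grasp; the last joint's range is limited). The gripper opens to 88 mm and grips with 3 to 60 N. Pads are 19 mm wide; open, the fingers measure 130 mm over their backs; the gripper's body (78 mm by 193 mm) begins 47 mm behind the grasp point.
Start: joints at [87.382, 20.546, 0.682, 0, -70.136, -16.507], TCP at [0.221, 0.638, 0.245] pointing down, gripper open.
Joint ranges: [-176.03, 176.03], [-82.01, 121.73], [-58.28, 71.71], [-173.87, 95.51], [-174.79, -0.11], [-173.66, 173.66]. Speed limits (degrees/s): [136.94, 136.94, 172.46, 180, 180, 180].

## Interface

Orientations are given as [roll, pitch, yaw] about the fixed x, y, z axes, in that order (R = Rz(yaw) Ry(pitch) Rx(roll)).
In Python, from plant import r gives the robot as it stands.
- The arm moves only by the tool carry_out, never from a script. Its argument "deltas" is a list of rows, each a list of 3 entries, a list of its own where there are three numbers: the opening, from 0 (shut) to 1 (fully open), then the shift along the tool's x, y, z in mm, then the turn, a rotation vector about the tool's x, y, z in rad. In form: [[gripper, [tx, ty, tz], [rx, ry, rz]], ...]. A call has 1 to 12 rows; each row is the pose to reach, as a shift and turn from the pose commanded when the call began, along the tool's axes at that moment; what a row does not reach only later rows make up. A row lasts 1/10 s, in which the tool goes at most 50 mm and 8.59 degrees, less where a joint would pass 70% of its speed; a pose out of reach is approached as far as the arm can. A call with a gripper value outside its range is refused whole. The fingers move at their own pace and stop on an object; "squeeze" is the grip in N (left out, the last holds). Time passes only in rows, so rows that repeat a pose let the fingers close. It gives the time, the measured TCP pose, the force, the opening and the grip force at its end, in the units of the state.
- r.get_state(): the state, without advancing time (a new reading comes with each control period).
- r.capture(name): name is "side" or "top" or "wrist"; returns (picture, depth): 420x560x3 uint8, red, green, blue; 420x560 float32, m along the optical axis (not along the pixel's ray), 0 where there is no reading.
- r.get_calibration(name): a dict with "fov_y" (degrees; the focal length in pixels is half the picture's height over the tangent of half this angle, whatever the lens; pixels are square), "cx", "cy" (the principal point, pixels), "distortion" ([k1, k2, p1, p2, k3] as OpenCV has them; the pictures are not rectified), "view" (4x4, takes a point from world to camera coordinates). Camera axes: x right, y down, z forward; pixel columns grow to the right and rows downward; lengths in m; the calibration is good to about 2 mm. A picture is of the moment at which its call begins: read the wrist's pose just before it. get_calibration takes no time and is no camera call; for the wrist camera it gives the pose at the moment of the call.
- r.close_job(): hands the job in; it is judged then, once.
The state is a dict: "time_s": time; "joints": joint angles; "qd": joint speeds; "joint_torque": joint torques, N m; "tcp_pos": TCP position; "eef_rot": TCP orientation; "contact_force": force on the tool from outside, world axes, zero at the start; "moment": the same for the moment, N m; "gripper_width": finger opening in m; "gripper_force": force on a finger pad.
Only numpy, scipy, OpenCV 4.12 (cv2) and the standard library are available. Lean on these libraries where they do the work, as an engineer would, in place of code of your own. Each camera call takes 0.05 s, during which the arm holds its last target. There are 200 camera calls.

## Task

The menu card is loose and leaning in its stand: turn the stand's clamp lever a quarter turn to its closed stop so that the card is clamped upright. Then take the spring clip off the caddy wall by squeezing its tails, and bring it down over the middle of the card's top edge so that the card's edge is well inside the gaping jaws. Finish while holding it there squeezed open, in line with the card and clear of both its faces, so that a colleague can slip today's ticket in beside the card; do not let go, and leave the cup, tamper and marker alone.

Things in the scene. Friction and masses are not known exactly. Their poses are not given: they have to be found in the camera images.
- stand: Dark wooden card stand, fixed: x -73 to +25 mm, y +-75 mm, 36 mm high. Origin on its underside below the middle; x square to the card's faces, to the rear; y along the card; z up. Slot floor z 12 mm; rear wall face at x +2 mm, up to z 36 mm; front block top z 30 mm. The lever moves a steel bar against the card; clamped, the card's centre plane is x = 0 and its top edge at z 117 mm.
- clamp_lever (a joint): Angle of the stand's clamp lever about a vertical axis: 0 = open stop, ball towards the stand's -x (front); 1.571 rad = closed stop, ball towards the stand's -y; grows counter-clockwise seen from above. Starts at 0 to 0.3. Stiff, stays where it is left; about 3 to 7 N at the ball turns it. Closed, it presses the card flat and upright against the rear wall.
- lever_ball (a point): Centre of the black ball on the lever's end, 22 mm in diameter, 60 mm from the pivot axis, 60 mm above the worktop. A steel arm 9 mm thick slopes down from it to the hub; pinch or push the ball from above.
- lever_pivot (a point): Point on the lever's pivot axis at the ball's height (60 mm above the worktop), at x -45, y -50 mm of the stand.
- card: Stiff menu card, loose, 4 mm thick (x), 120 mm wide (y), 105 mm tall (z), white with a dark panel, 60 g. Origin at the middle of its lower edge, z up the card. Stands in the stand's slot, leaning back by 0.1 to 0.2 rad until the lever is closed; sits up to 6 mm off the middle along the slot.
- card_edge (a point): Middle of the card's top edge (117 mm above the worktop when the card is clamped upright).
- caddy: Light wooden open box, fixed, 120 (x) x 150 (y) x 55 mm (z), 5 mm walls, with loyalty cards and sugar sachets in it. Origin at the centre of its underside. The clip sits on its front wall (at -x, centre plane x -57.5 mm); the sachets in the rear half (x over 10 mm) reach about 62 mm above the worktop.
- clip: Steel spring clip, loose, about 70 g. Origin at the middle of its hinge pin (44 mm long, radius 3.5 mm); y along the pin, x across the jaws, z from jaws to tails. Starts with the pin on top of the caddy's front wall, up to 45 mm from the wall's middle, axes parallel to the caddy's, tails up, jaws biting the wall. The jaws reach 32 mm below the pin and are 40 mm wide.
- clip_tails (a point): Between the clip's tails, 25 mm above its pin on its z axis: a good TCP point. Tails: two plates 40 mm wide (y), rising to 40 mm above the pin, flared along x: 17 mm over the outsides low down, 38 mm at the top. Squeeze them along x, fingertips some 6 mm above the pin; fully squeezed they stand parallel, about 12 mm over the outsides.
- jaw (a joint): Angle each jaw has swung out, both alike. 0: lips 5 mm apart, as on the caddy wall; -0.07: shut; 0.30: hard stop, tails parallel, lips 23 mm apart (5 mm + 60 mm per rad). A spring closes it: 3 N on each tail end starts it, about 12 N half way up the tails holds it fully open; a grip of 25 to 40 N holds it against the stop.
- cup: White espresso cup, bystander, 63 x 82 x 56 mm, origin at the centre of its underside.
- tamper: Coffee tamper with a wooden handle, standing, bystander, 58 mm in diameter, 90 mm tall, origin at the centre of its underside.
- marker: Felt marker lying on the worktop, bystander, 14 x 126 x 14 mm, long along its y, origin at its underside.
Things that resemble listed ones, but are neither listed nor needed, are in the scene too. What is shaped like the card but purple or red is not meant. Several things have the shape of the clip; the one meant has the colours described above.

How it is judged (in metres and radians):
On the way, in this order (a step that is already met when the one before it is completed fails the run):
1. the clamp lever is at its closed stop and the card stands upright (value of joint clamp_lever above 1.45 rad and angle between card's own z axis and vertical below 0.05 rad), for 0.2 s.
2. the clip is squeezed open and lifted clear of the caddy (value of joint jaw above 0.2 rad and height (world z) of clip above 0.095 m and contact force between clip and the fingers above 2 N and contact force between clip and caddy below 0.1 N), for 0.2 s.
At the end, for the whole second after the job is handed in: Lever closed (over 1.45 rad), card upright (0.05 rad); fingers hold the clip still, upright (0.2), squeezed over 0.2 rad, touching only the fingers; card edge 7 to 25 mm below the pin, centred within 6 mm across and 20 mm along, in line within 0.15 rad (all of step 1 and value of joint jaw above 0.2 rad and contact force between clip and the fingers above 2 N and contact force between each of clip, the arm, the fingers and card below 0.2 N and contact force between clip and stand below 0.2 N and contact force between clip and caddy below 0.2 N and angle between clip's own z axis and vertical below 0.2 rad and angle between the y axis of clip and the y axis of card, either way round below 0.15 rad and linear speed of clip below 0.02 m/s and height (world z) of clip above 0.12 m and x of card_edge in the frame of clip between -0.006 and 0.006 m and y of card_edge in the frame of clip between -0.02 and 0.02 m and z of card_edge in the frame of clip between -0.025 and -0.007 m); the arm keeps its last pose, push and grip.
It fails at once if a bystander (cup) is pushed away or knocked over (distance of cup from where it was at the start of the episode above 0.02 m).
It fails at once if a bystander (tamper) is pushed away or knocked over (distance of tamper from where it was at the start of the episode above 0.02 m).
It fails at once if a bystander (marker) is pushed away or knocked over (distance of marker from where it was at the start of the episode above 0.02 m).
It fails at once if the clip is dropped on the worktop (height (world z) of clip below 0.045 m).
It fails at once if the card is knocked over or pulled out of its stand (angle between card's own z axis and vertical above 0.5 rad or height (world z) of card above 0.03 m).
It also fails if it takes over 56 s, if anything falls off the work surface, if the arm or the gripper's body presses on something with over 40 N, if the wrist force passes 120 N, or if a joint passes its speed limit or range.

## Working session

There is one attempt and no reset: what is moved stays moved. The work goes in short steps, Python scripts to look and compute and a tool call to move; the robot and the scene stay as the last step left them, time stands still between calls to the robot, and variables do not carry over. Pictures are saved under pics/ and viewed, at most 10 in all, crops included, and the job is handed in when it is done.

Besides the shell and the picture viewer there is one more tool, called after ">>>" by a JSON object that holds its "name" and its "arguments", one argument or row to a line. carry_out: Moves the arm, as the interface text tells. Its arguments: {"type":"object","properties":{"deltas":{"type":"array"},"squeeze":{"type":"number"}},"required":["deltas"]}

```bash
mkdir -p pics; ls; cat > h.py <<'E'
from plant import r
import numpy as np, cv2
from scipy.spatial.transform import Rotation as R
def cap(n,f=None):
    c=r.get_calibration(n); p,d=r.capture(n); 
    if f: cv2.imwrite('pics/'+f,p[:,:,::-1])
    return p,d,c
def K(c):
    f=210/np.tan(np.radians(c['fov_y'])/2); return np.array([[f,0,c['cx']],[0,f,c['cy']],[0,0,1.]])
def rays(c,px):
    u=cv2.undistortPoints(np.array(px,float).reshape(-1,1,2),K(c),np.array(c['distortion'],float)).reshape(-1,2)
    return np.c_[u,np.ones(len(u))]
def depthpts(c,d,px):
    V=np.array(c['view']); px=np.array(px).reshape(-1,2)
    z=d[px[:,1].astype(int),px[:,0].astype(int)]
    return (rays(c,px)*z[:,None]-V[:3,3])@V[:3,:3]
def onplane(c,px,h):
    V=np.array(c['view']); o=-V[:3,:3].T@V[:3,3]; q=rays(c,px)@V[:3,:3]
    return o+q*((h-o[2])/q[:,2])[:,None]
def proj(c,P):
    V=np.array(c['view']); v=cv2.Rodrigues(V[:3,:3])[0]
    return cv2.projectPoints(np.array(P,float).reshape(-1,3),v,V[:3,3],K(c),np.array(c['distortion'],float))[0].reshape(-1,2)
E
python3 - <<'E'
from h import *
p,d,c=cap('top','top.png'); q,e,c2=cap('side','side.png')
print(r.get_state()); 
for x in(c,c2): print(x)
print((d>0).mean(),(e>0).mean())
E
```

```text
pics
{'time_s': 0.1, 'joints': array([ 8.73815546e+01,  2.05874006e+01,  6.39475480e-01, -1.77230116e-02,
       -7.01366093e+01, -1.65069294e+01]), 'qd': array([ 0.12462066, -0.11769562, -0.00660191,  0.00042709, -0.03959955,
        0.02097654]), 'joint_torque': array([-1.19418033e-03, -5.84162235e+01,  2.93755746e+01,  7.01562345e+00,
        1.02669076e-02, -4.25422479e-05]), 'tcp_pos': array([0.22104318, 0.63734645, 0.24451906]), 'eef_rot': array([ 1.79914215e+02, -8.04606216e-03, -1.91314030e+01]), 'contact_force': array([-0.71738286,  0.67044723, -0.30273575]), 'moment': array([0.03262269, 0.0106248 , 0.04644827]), 'gripper_force': 0.0, 'gripper_width': 0.08735572912491221}
{'fov_y': 55.230314562132286, 'cx': 279.9087965786982, 'cy': 210.13682728194905, 'distortion': array([-0.09074576,  0.        ,  0.        ,  0.        ,  0.        ]), 'view': array([[-2.60502236e-02, -9.99646284e-01, -5.35649609e-03,
         1.38733738e-01],
       [-9.81915205e-01,  2.65925615e-02, -1.87444300e-01,
         5.66970065e-01],
       [ 1.87520441e-01,  3.76659016e-04, -9.82260628e-01,
         9.56742629e-01],
       [ 0.00000000e+00,  0.00000000e+00,  0.00000000e+00,
         1.00000000e+00]])}
{'fov_y': 51.27082399248827, 'cx': 279.2083506531769, 'cy': 208.0966219735095, 'distortion': array([0.03317837, 0.        , 0.        , 0.        , 0.        ]), 'view': array([[ 0.82595615, -0.56345925,  0.01760993, -0.41009825],
       [-0.34974976, -0.53668535, -0.76788277,  0.31837492],
       [ 0.44212164,  0.62807843, -0.6403483 ,  0.65911149],
       [ 0.        ,  0.        ,  0.        ,  1.        ]])}
0.9958460884353741 0.9958418367346938
```

View pics/top.png

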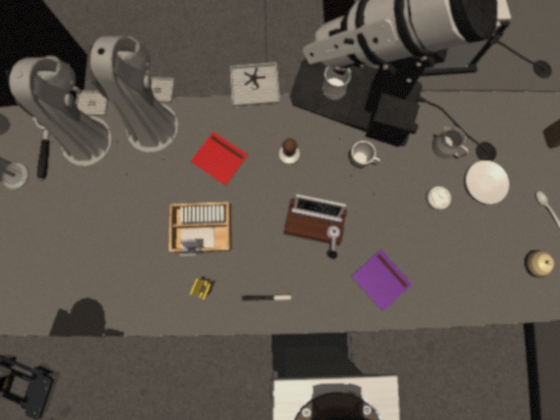

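View pics/side.png

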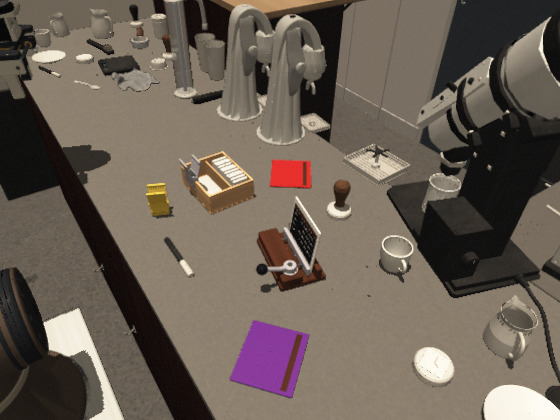

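The top view shows a steel-grey clip on the caddy's front wall at (190,247) and a yellow clip on the worktop at (203,288). The stand is at (316,220) with the white/dark card in it, the lever hub is at (334,232) and the ball at (332,254). The flat red (219,158) and purple (381,280) cards are decoys. I take the grey clip, because it is steel and sits on the front wall. I'll confirm it in an enlarged crop.

```bash
python3 - <<'E'
from h import *
p,d,c=cap('top'); q,e,c2=cap('side')
np.savez('s.npz',p=p,d=d,q=q,e=e)
a=cv2.resize(p[190:270,155:365],None,fx=3.8,fy=3.8,interpolation=cv2.INTER_CUBIC)
b=cv2.resize(q[140:300,140:340],None,fx=4*.46,fy=4*.46,interpolation=cv2.INTER_CUBIC)
im=np.zeros((a.shape[0]+b.shape[0],798,3),np.uint8); im[:a.shape[0],:a.shape[1]]=a; im[a.shape[0]:,:b.shape[1]]=b
cv2.imwrite('pics/crop.png',im[:,:,::-1]); print(im.shape)
# height-based points
g=np.stack(np.meshgrid(np.arange(560),np.arange(420)),-1).reshape(-1,2)
for n,cc,dd in(('top',c,d),('side',c2,e)):
    P=depthpts(cc,dd,g); np.save(n+'P.npy',P)
    print(n,np.median(P[(abs(P[:,0]-.45)<.1)&(abs(P[:,1]-0)<.4)&(P[:,2]<.02)][:,2]))
P=np.load('topP.npy'); I=p.reshape(-1,3)
def box(u0,v0,u1,v1): return (g[:,0]>=u0)&(g[:,0]<=u1)&(g[:,1]>=v0)&(g[:,1]<=v1)
for n,b in dict(caddy=(160,195,240,262),stand=(280,190,352,262)).items():
    m=box(*b)&(P[:,2]>.008); hsv=cv2.cvtColor(p,cv2.COLOR_RGB2HSV).reshape(-1,3)
    print(n,m.sum(),P[m].min(0),P[m].max(0), hsv[m].mean(0))
E
```

```text
(598, 798, 3)
top 0.0015037051874010458
side 0.00021128948139284887
caddy 2656 [0.38092177 0.12324711 0.00800676] [0.59527581 0.40417482 1.04678905] [ 16.51016566  69.10881024 156.33621988]
stand 2470 [ 0.38092177 -0.04732659  0.00824597] [0.60807823 0.12324711 1.04678905] [14.48016194 87.17611336 88.56558704]
```

View pics/crop.png

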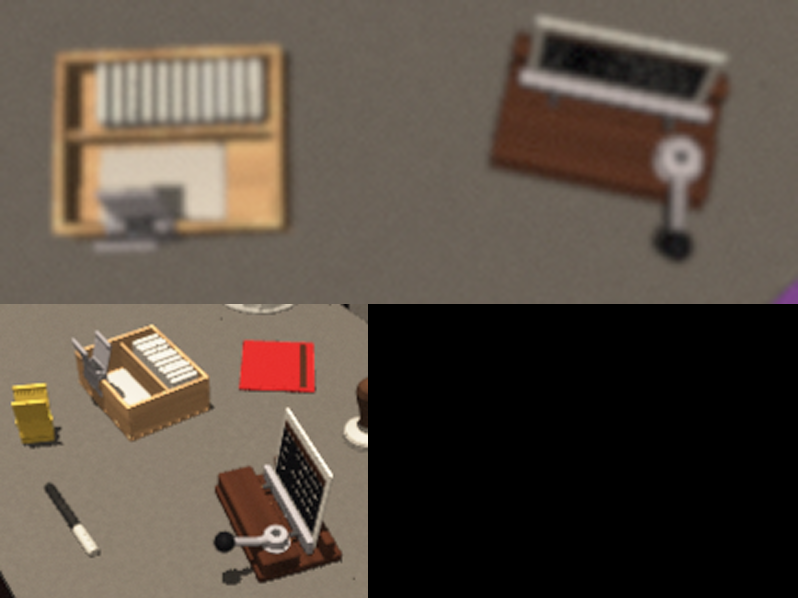

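The crop confirms it. The steel clip bites the caddy's front wall, tails up, at about (193,245) in the top view. The yellow clip stands on the worktop and is a decoy. The lever ball is at (332,254) and the hub at (334,232).

```bash
python3 - <<'E'
from h import *
s=np.load('s.npz');g=np.stack(np.meshgrid(np.arange(560),np.arange(420)),-1).reshape(-1,2)
def box(u0,v0,u1,v1): return (g[:,0]>=u0)&(g[:,0]<=u1)&(g[:,1]>=v0)&(g[:,1]<=v1)
def rect(n,Q):
    rc=cv2.minAreaRect((Q[:,:2]*1000).astype(np.float32)); print(n,len(Q),np.round(rc[0],1),np.round(rc[1],1),round(rc[2],2),'z',np.round(np.percentile(Q[:,2]*1000,[5,50,95]),1))
for nm,im,bs in(('top',s['p'],((160,195,240,262),(280,190,352,262))),('side',s['q'],((175,145,262,215),(250,195,330,292)))):
    P=np.load(nm+'P.npy');h=cv2.cvtColor(im,cv2.COLOR_RGB2HSV).reshape(-1,3)
    ca=box(*bs[0]);st=box(*bs[1]); z=P[:,2]
    rect(nm+' caddy rim',P[ca&(z>.050)&(z<.059)&(h[:,1]>80)])
    br=st&(h[:,1]>90)&(h[:,0]<25)
    rect(nm+' stand blk',P[br&(z>.025)&(z<.040)]); rect(nm+' stand all',P[br&(z>.008)&(z<.042)])
    rect(nm+' ball',P[st&(h[:,2]<60)&(z>.055)&(z<.075)&(h[:,1]<120)])
    w=st&(h[:,2]>150)&(h[:,1]<40)
    rect(nm+' cardtop',P[w&(z>.108)&(z<.13)]); rect(nm+' hub/bar',P[w&(z<.07)])
    Q=P[ca&(z>.070)&(z<.12)]; rect(nm+' clip tails',Q)
    Q=P[ca&(z>.085)&(z<.12)]; rect(nm+' clip tails top',Q); print(np.round(Q.min(0),4),np.round(Q.max(0),4))
    m=(st&(h[:,2]<45)).reshape(420,560).astype(np.uint8)
    n,l,ss,cc=cv2.connectedComponentsWithStats(m); print([(ss[i],cc[i]) for i in range(1,n) if ss[i,4]>15])
E
```

```text
top caddy rim 424 [534.3 328.2] [120.8 152.1] 0.49 z [51.2 55.3 58.2]
top stand blk 831 [542.1  34.8] [147.6  83.1] 76.37 z [27.8 30.9 35. ]
top stand all 1128 [545.3  33.7] [148.   94.5] 76.29 z [11.6 30.  34.3]
top ball 165 [531.3   7. ] [160.1  76.9] 28.35 z [56.9 67.4 73.9]
top cardtop 72 [579.6  27.1] [113.6   4.3] 77.18 z [115.2 117.5 119.6]
top hub/bar 229 [562.9  27.6] [127.3 101.8] 73.76 z [ 0.4 35.  47.3]
top clip tails 170 [478.4 344.4] [37.3 40.8] 2.21 z [ 71.6  89.4 103. ]
top clip tails top 96 [478.5 344.4] [37.6 40.3] 1.15 z [ 87.4 100.2 103.9]
[0.4595 0.3239 0.0852] [0.4975 0.3643 0.1055]
[(array([298, 200,  42,  15, 310], dtype=int32), array([318.13548387, 207.09354839])), (array([328, 251,   8,   7,  43], dtype=int32), array([331.72093023, 253.88372093]))]
side caddy rim 339 [534.3 328.8] [120.7 156.8] 0.14 z [50.5 53.7 56.1]
side stand blk 971 [541.6  34.5] [152.4  81.9] 76.91 z [26.6 29.5 33.3]
side stand all 1589 [562.5 106.6] [302.3  97. ] 76.59 z [ 9.7 28.2 31.9]
side ball 270 [531.8   7.7] [167.3  76.5] 29.96 z [56.1 65.7 73.4]
side cardtop 81 [579.1  26.4] [113.2   5.2] 76.63 z [114.1 115.5 117.4]
side hub/bar 362 [597.1  68.6] [295.8  92.1] 39.16 z [12.8 33.6 52.1]
side clip tails 184 [476.7 344.5] [38.2 45.4] 2.76 z [ 71.7  88.1 100.8]
side clip tails top 109 [476.7 345.2] [38.2 44. ] 2.76 z [ 85.5  97.  101.3]
[0.4566 0.3236 0.0852] [0.4951 0.3681 0.103 ]
[(array([290, 208,  26,  55, 579], dtype=int32), array([302.20725389, 234.67530225])), (array([259, 237,  12,  24,  24], dtype=int32), array([264.5, 248.5])), (array([257, 264,  10,  11,  86], dtype=int32), array([261.59302326, 268.80232558])), (array([276, 266,  49,  25, 281], dtype=int32), array([297.40569395, 280.30960854]))]
```

```bash
python3 - <<'E'
from h import *
s=np.load('s.npz');a=r.get_calibration('top');b=r.get_calibration('side')
print(onplane(a,[331.72,253.88],.062),onplane(b,[261.6,268.8],.060))
g=np.stack(np.meshgrid(np.arange(560),np.arange(420)),-1).reshape(-1,2)
# hub ring in top
P=np.load('topP.npy');h=cv2.cvtColor(s['p'],cv2.COLOR_RGB2HSV).reshape(-1,3)
m=(h[:,1]<40)&(h[:,2]>110)&(g[:,0]>325)&(g[:,0]<342)&(g[:,1]>224)&(g[:,1]<248)
Q=P[m]; k=Q[:,2]>.036; print(k.sum(),Q[k].mean(0),Q[k].min(0),Q[k].max(0))
th=np.radians(-13.4);o=np.array([.572,.0275]);Rm=np.array([[np.cos(th),-np.sin(th)],[np.sin(th),np.cos(th)]])
print('pivot',o+Rm@[-.045,-.05],'pix',proj(a,[*(o+Rm@[-.045,-.05]),.04]),proj(b,[*(o+Rm@[-.045,-.05]),.04]))
E
```

```text
[[ 0.45636722 -0.00048479  0.062     ]] [[ 0.4546072  -0.00095942  0.06      ]]
119 [ 0.50603126 -0.00823801  0.0466326 ] [ 0.47347572 -0.02167272  0.03612828] [0.5255943  0.00322033 0.05940414]
pivot [ 0.51663769 -0.01071014] pix [[333.54044029 230.63595439]] [[291.16961082 265.80820847]]
```

>>> {"name": "carry_out", "arguments": {
  "deltas": [
    [1,[0,0,0],[0,0,0.14]],
    [1,[0,0,0],[0,0,0.28]],
    [1,[0,0,0],[0,0,0.42]]
  ]
}}

```text
time_s: 0.5
tcp_pos: [0.2211, 0.6376, 0.2451]
eef_rot: [180.0, -0.0, -43.5]
contact_force: [1.2, 1.4, 0.3]
gripper_width: 0.0876
gripper_force: 0.0
```

>>> {"name": "carry_out", "arguments": {
  "deltas": [
    [1,[36,18,0],[0,0,0.145]],
    [1,[72,36,0],[0,0,0.29]],
    [1,[108,54,0],[0,0,0.435]],
    [1,[144,71,0],[0,0,0.58]],
    [1,[180,89,0],[0,0,0.725]],
    [1,[216,107,0],[0,0,0.87]],
    [1,[252,125,0],[0,0,1.015]],
    [1,[288,143,0],[0,0,1.16]],
    [1,[324,160,0],[0,0,1.305]],
    [1,[360,178,0],[0,0,1.45]],
    [1,[396,196,0],[0,0,1.595]],
    [1,[432,214,0],[0,0,1.74]]
  ]
}}

```text
time_s: 1.7
tcp_pos: [0.3898, 0.1845, 0.2456]
eef_rot: [180.0, 0.0, -143.2]
contact_force: [0.6, 0.0, 0.8]
gripper_width: 0.0876
gripper_force: 0.0
```

```bash
cat > t.py <<'E'
# delta to target: x y z yaw -> tool-frame shift (mm) and turn (rad), from commanded ~ measured pose
import sys; from h import *
s=r.get_state(); T=R.from_euler('xyz',s['eef_rot'],degrees=True); x,y,z,w=map(float,sys.argv[1:5])
G=R.from_euler('xyz',[180,0,w],degrees=True)
print('t',s['time_s'],s['tcp_pos'].round(4),s['eef_rot'].round(2),'j',s['joints'].round(1))
print('shift',T.inv().apply(np.array([x,y,z])-s['tcp_pos']).round(4)*1000,'turn',(T.inv()*G).as_rotvec().round(3))
E
python3 t.py .4555 -.001 .16 170.6
```

```text
t 1.7 [0.3898 0.1845 0.2456] [ 1.7999e+02  4.0000e-02 -1.4320e+02] j [  51.7   -3.3  -28.1   -0.   -65.1 -104.9]
shift [  58.5 -187.9   85.5] turn [0.    0.001 0.806]
```

>>> {"name": "carry_out", "arguments": {
  "deltas": [
    [1,[10,-32,12],[0,0,0.135]],
    [1,[20,-63,25],[0,0,0.27]],
    [1,[29,-94,40],[0,0,0.4]],
    [1,[39,-125,55],[0,0,0.54]],
    [1,[49,-157,70],[0,0,0.67]],
    [1,[58.5,-188,85],[0,0,0.806]],
    [1,[58.5,-188,85],[0,0,0.806]],
    [1,[58.5,-188,85],[0,0,0.806]]
  ]
}}

```text
time_s: 2.5
tcp_pos: [0.4563, 0.0, 0.16]
eef_rot: [-180.0, -0.1, 170.9]
contact_force: [0.3, -0.5, 0.2]
gripper_width: 0.0879
gripper_force: 0.0
```

```bash
python3 t.py .4555 -.001 .072 170.6; python3 -c "
from h import *
p,d,c=cap('wrist','w1.png');print(c['fov_y'])
h=cv2.cvtColor(p,cv2.COLOR_RGB2HSV)
pv=proj(c,[[.4555,-.001,.06],[.5155,-.0107,.06]]);print(pv)"
```

```text
t 2.5 [0.4563 0.     0.16  ] [-1.7996e+02 -5.0000e-02  1.7088e+02] j [  24.9    4.2  -32.8   -0.   -53.  -124. ]
shift [ 0.5 -1.1 88. ] turn [-0.001 -0.001  0.005]
71.85509484091452
[[276.40091268 215.35221245]
 [276.54289538 278.9929105 ]]
```

View pics/w1.png

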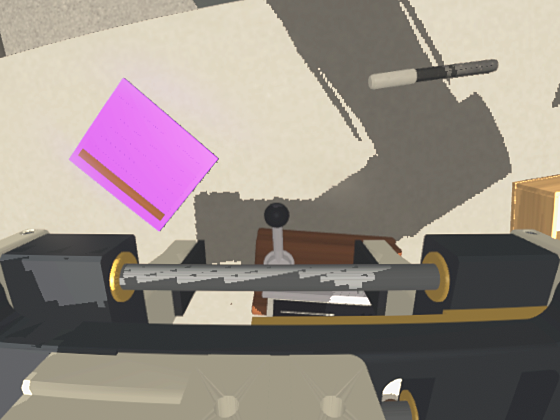

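The wrist view shows the ball at (277,215), where my estimate projects (276,215). The arm runs down to the hub at (281,262).

>>> {"name": "carry_out", "arguments": {
  "deltas": [
    [1,[0.5,-1,30],[0,0,0]],
    [1,[0.5,-1,60],[0,0,0]],
    [1,[0.5,-1,88],[0,0,0]],
    [1,[0.5,-1,88],[0,0,0]],
    [0.1,[0.5,-1,88],[0,0,0]],
    [0.1,[0.5,-1,88],[0,0,0]],
    [0.1,[0.5,-1,88],[0,0,0]],
    [0.1,[0.5,-1,88],[0,0,0]],
    [0.1,[0.5,-1,88],[0,0,0]]
  ],
  "squeeze": 20
}}

```text
time_s: 3.45
tcp_pos: [0.4561, 0.0, 0.073]
eef_rot: [180.0, 0.1, 170.9]
contact_force: [0.2, -0.1, -0.0]
gripper_width: 0.0533
gripper_force: 0.0
```

```bash
python3 - <<'E'
from h import *
s=r.get_state(); print(s['tcp_pos'],s['gripper_width'],s['gripper_force'],s['contact_force'])
T=R.from_euler('xyz',s['eef_rot'],degrees=True)
pv=np.array([.5155,-.0107]); th0=np.arctan2(-.001+.0107,.4555-.5155)
thend=np.radians(-13.4-90+360)
print(np.degrees([th0,thend]))
for k in range(1,15):
    a=th0+(thend+.03-th0)*k/14
    P=np.r_[pv+.0605*np.array([np.cos(a),np.sin(a)]),.072]
    print(k,T.inv().apply(P-np.array([.4555,-.001,.072])).round(4)*1000,round(-(a-th0),3))
E
```

```text
[4.56147071e-01 3.55061115e-05 7.30263496e-02] 0.05331465550207441 0.0 [ 0.18793892 -0.07624843 -0.00406343]
[170.816638 256.6     ]
1 [-0.6 -6.6 -0. ] -0.109
2 [ -1.7 -13.1  -0. ] -0.218
3 [ -3.4 -19.5  -0. ] -0.327
4 [ -5.9 -25.6  -0. ] -0.436
5 [ -9.  -31.4  -0. ] -0.545
6 [-12.7 -36.9  -0. ] -0.655
7 [-17.  -41.9  -0. ] -0.764
8 [-21.8 -46.4  -0. ] -0.873
9 [-27.1 -50.4  -0. ] -0.982
10 [-32.7 -53.7  -0. ] -1.091
11 [-38.7 -56.5   0. ] -1.2
12 [-45.  -58.5   0. ] -1.309
13 [-51.4 -59.9   0. ] -1.418
14 [-58.  -60.6   0. ] -1.527
```

>>> {"name": "carry_out", "arguments": {
  "deltas": [
    [0.1,[0,0,0],[0,0,0]],
    [0.1,[0,0,0],[0,0,0]],
    [0.1,[0,0,0],[0,0,0]],
    [0.1,[0,0,0],[0,0,0]],
    [0.1,[0,0,0],[0,0,0]],
    [0.1,[0,0,0],[0,0,0]]
  ]
}}

```text
time_s: 4.05
tcp_pos: [0.4554, -0.0005, 0.0722]
eef_rot: [-180.0, -0.0, 170.9]
contact_force: [-1.4, -3.3, 1.7]
gripper_width: 0.0201
gripper_force: 20.0
```

>>> {"name": "carry_out", "arguments": {
  "deltas": [
    [0.1,[-0.5,-6.5,0],[0,0,-0.11]],
    [0.1,[-1.5,-13,0],[0,0,-0.22]],
    [0.1,[-3.5,-19.5,0],[0,0,-0.33]],
    [0.1,[-6,-25.5,0],[0,0,-0.44]],
    [0.1,[-9,-31.5,0],[0,0,-0.545]],
    [0.1,[-12.5,-37,0],[0,0,-0.655]],
    [0.1,[-17,-42,0],[0,0,-0.765]],
    [0.1,[-17,-42,0],[0,0,-0.765]]
  ],
  "squeeze": 25
}}

```text
time_s: 4.85
tcp_pos: [0.4658, -0.0447, 0.0722]
eef_rot: [180.0, -0.0, -145.2]
contact_force: [-2.4, -3.2, 2.0]
gripper_width: 0.0204
gripper_force: 25.0
```

```bash
python3 - <<'E'
from h import *
s=r.get_state(); print(s['tcp_pos'],s['eef_rot'],s['gripper_width'],s['gripper_force'],s['contact_force'])
T=R.from_euler('xyz',s['eef_rot'],degrees=True)
pv=np.array([.5155,-.0107]); th0=np.radians(170.8); a0=th0+.765
for k in range(8,15):
    a=th0+.1091*k
    P=np.r_[.0605*np.array([np.cos(a)-np.cos(a0),np.sin(a)-np.sin(a0)]),0]
    print(k,T.inv().apply(P).round(4)*1000,round(-(a-a0),3))
E
```

```text
[ 0.4657987  -0.04470081  0.07224686] [ 1.79988952e+02 -4.99969443e-02 -1.45165358e+02] 0.020429657377897332 24.998777210712433 [-2.39641084 -3.20049639  1.95832719]
8 [-0.3 -6.5 -0. ] -0.108
9 [ -1.4 -13.   -0. ] -0.217
10 [ -3.1 -19.4  -0. ] -0.326
11 [ -5.5 -25.5  -0. ] -0.435
12 [ -8.6 -31.4  -0. ] -0.544
13 [-12.3 -36.8  -0. ] -0.653
14 [-16.6 -41.8  -0. ] -0.762
```

Following the arc well (radius 60, angle about 214°). Continuing to the stop.

>>> {"name": "carry_out", "arguments": {
  "deltas": [
    [0.1,[-0.5,-6.5,0],[0,0,-0.11]],
    [0.1,[-1.5,-13,0],[0,0,-0.22]],
    [0.1,[-3,-19.5,0],[0,0,-0.325]],
    [0.1,[-5.5,-25.5,0],[0,0,-0.435]],
    [0.1,[-8.5,-31.5,0],[0,0,-0.545]],
    [0.1,[-12.5,-37,0],[0,0,-0.655]],
    [0.1,[-16.5,-42,0],[0,0,-0.76]],
    [0.1,[-17,-43,0],[0,0,-0.765]],
    [0.1,[-17,-43,0],[0,0,-0.765]]
  ]
}}

```text
time_s: 5.75
tcp_pos: [0.5009, -0.0685, 0.0718]
eef_rot: [179.6, 0.0, -101.7]
contact_force: [-14.9, 14.5, 14.0]
gripper_width: 0.0203
gripper_force: 25.0
```

```bash
python3 - <<'E'
from h import *
s=r.get_state(); d=s['tcp_pos'][:2]-[.5155,-.0107]; print(s['tcp_pos'],s['eef_rot'],s['contact_force'],np.degrees(np.arctan2(d[1],d[0]))+360,np.hypot(*d))
q,e,c=cap('side')
cv2.imwrite('pics/s2.png',cv2.resize(q[170:320,200:400],None,fx=3,fy=3,interpolation=cv2.INTER_CUBIC)[:,:,::-1])
E
```

```text
[ 0.5008794  -0.06848247  0.07175347] [ 1.79635017e+02  2.51303980e-02 -1.01709245e+02] [-14.92422627  14.46313248  13.97677284] 255.80057371193215 0.059603492352175685
```

View pics/s2.png

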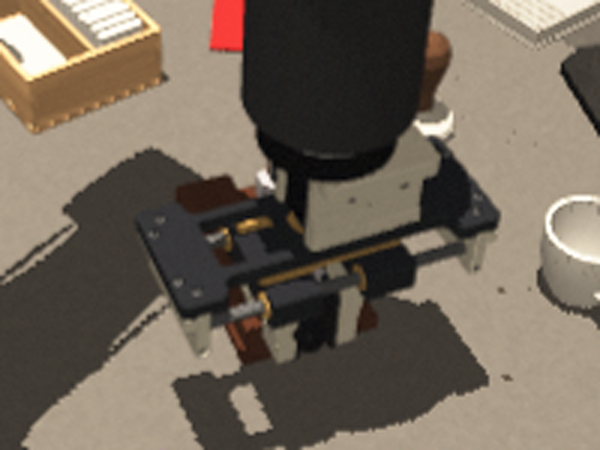

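The side view shows the gripper over the stand's right end, with the ball between the fingers and the card hidden behind the body. The measured lever angle is 255.8°, against about 256.6° for closed, and the reaction force indicates the stop. Next I release and lift.

>>> {"name": "carry_out", "arguments": {
  "deltas": [
    [0.5,[0,0,0],[0,0,0]],
    [0.5,[0,0,0],[0,0,0]],
    [0.5,[0,0,0],[0,0,0]],
    [0.5,[0,0,-40],[0,0,0]],
    [0.8,[0,0,-85],[0,0,0]],
    [0.8,[0,0,-125],[0,0,0]],
    [1,[0,0,-125],[0,0,0]]
  ]
}}

```text
time_s: 6.5
tcp_pos: [0.5082, -0.0697, 0.2034]
eef_rot: [-179.4, 0.2, -101.4]
contact_force: [0.8, 0.0, -1.4]
gripper_width: 0.0625
gripper_force: 0.0
```

```bash
python3 t.py .42 .27 .2 -89.7
```

```text
t 6.5 [ 0.5082 -0.0697  0.2034] [-1.7940e+02  1.7000e-01 -1.0145e+02] j [ 14.2   6.8 -23.5   0.1 -59.1 -25.7]
shift [-315.4  153.9    2.7] turn [-0.011  0.002 -0.205]
```

>>> {"name": "carry_out", "arguments": {
  "deltas": [
    [1,[-40,16,0],[0,0,-0.03]],
    [1,[-80,32,0],[0,0,-0.06]],
    [1,[-120,48,0],[0,0,-0.08]],
    [1,[-160,64,0],[0,0,-0.1]],
    [1,[-200,80,0],[0,0,-0.13]],
    [1,[-240,90,0],[0,0,-0.15]],
    [1,[-280,100,0],[0,0,-0.18]],
    [1,[-320,110,0],[-0.01,0,-0.205]],
    [1,[-360,112,0],[-0.01,0,-0.205]],
    [1,[-399,113,0],[-0.01,0,-0.205]],
    [1,[-399,113,0],[-0.01,0,-0.205]],
    [1,[-399,113,0],[-0.01,0,-0.205]]
  ]
}}

```text
time_s: 7.7
tcp_pos: [0.4724, 0.3443, 0.1964]
eef_rot: [179.4, 0.0, -89.7]
contact_force: [0.9, -0.1, -0.2]
gripper_width: 0.0875
gripper_force: 0.0
```

```bash
python3 - <<'E'
from h import *
s=r.get_state(); print(s['tcp_pos'],s['eef_rot'],s['gripper_width'])
p,d,c=cap('top'); q,e,c2=cap('side'); w,f,c3=cap('wrist'); np.savez('s2.npz',p=p,d=d,q=q,e=e)
a=cv2.resize(p[190:270,280:370],None,fx=3.3,fy=3.3,interpolation=cv2.INTER_CUBIC)
b=cv2.resize(q[190:300,240:340],None,fx=3,fy=3,interpolation=cv2.INTER_CUBIC)
w=cv2.resize(w,(400,300),interpolation=cv2.INTER_AREA)
im=np.zeros((330+264,800,3),np.uint8); im[:264,:297]=a; im[264:594,:300]=b; im[:300,400:]=w
cv2.imwrite('pics/c3.png',im[:,:,::-1])
g=np.stack(np.meshgrid(np.arange(560),np.arange(420)),-1).reshape(-1,2)
print('clip proj wrist',proj(c3,[[.4768,.3444,.0985],[.4768,.3644,.0985],[.4768,.3244,.0985]])*400/560)
for n,cc,dd,im,bx in(('top',c,d,p,(280,190,352,262)),('side',c2,e,q,(250,195,335,292))):
    P=depthpts(cc,dd,g);h=cv2.cvtColor(im,cv2.COLOR_RGB2HSV).reshape(-1,3)
    st=(g[:,0]>=bx[0])&(g[:,0]<=bx[2])&(g[:,1]>=bx[1])&(g[:,1]<=bx[3])
    Q=P[st&(h[:,2]>150)&(h[:,1]<40)&(P[:,2]>.108)&(P[:,2]<.13)]
    rc=cv2.minAreaRect((Q[:,:2]*1000).astype(np.float32));print(n,len(Q),rc,np.median(Q[:,2]),Q[:,:2].mean(0))
    m=st&(P[:,2]>.045)&(P[:,2]<.122)&(P[:,0]>.53); Q=P[m]
    A=np.linalg.svd(Q-Q.mean(0),full_matrices=False)[2][2]; print('card plane',len(Q),A,Q.mean(0))
E
```

```text
[0.47242671 0.34433588 0.19637812] [ 1.79391796e+02  8.08508760e-03 -8.96714290e+01] 0.0875323246571712
clip proj wrist [[195.30473968 154.72499153]
 [195.32080715 170.40080882]
 [195.29117221 138.3613484 ]]
top 83 ((569.7487182617188, 29.883304595947266), (118.12916564941406, 4.516119956970215), 76.67150115966797) 0.11794911125430887 [0.56954221 0.02947581]
card plane 380 [-0.97239333  0.23229777  0.02211219] [0.56813268 0.03041651 0.09053726]
side 92 ((569.2764282226562, 29.799232482910156), (117.23092651367188, 4.808930397033691), 76.17274475097656) 0.11614765436437899 [0.56854716 0.02658124]
card plane 799 [-0.96237211  0.27089536 -0.02134549] [0.56710309 0.02438846 0.08474195]
```

View pics/c3.png

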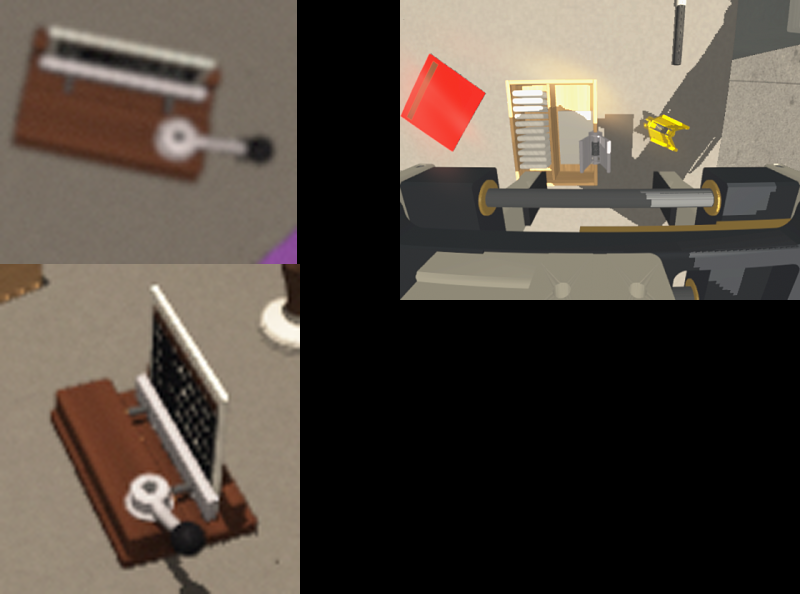

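The lever now points to the stand's -y (ball at about (359,235) in the top view), the bar is pressed on the card, and the card is upright to within measurement noise. In the wrist view the steel clip is below the gripper at about (274,210) full-scale, matching its projection. The yellow decoy is off to the right.

```bash
python3 t.py .4768 .3444 .0835 -89.7; python3 - <<'E'
from h import *
s=np.load('s2.npz');p=s['p'];a=r.get_calibration('top')
m=(p.max(2)<60).astype(np.uint8)[225:245,350:370]; v,u=np.nonzero(m); print(len(u))
b=onplane(a,[u.mean()+350,v.mean()+225],.062)[0];print('ball',b,'lever deg',np.degrees(np.arctan2(b[1]+.0107,b[0]-.5155))+360-166.6)
h=cv2.cvtColor(s['p'],cv2.COLOR_RGB2HSV); P=np.load('topP.npy').reshape(420,560,3)
k=(h[...,0]>20)&(h[...,0]<32)&(h[...,1]>170); k[:270]=0;k[310:]=0;k[:,:180]=0;k[:,225:]=0; print('yellow',P[k].min(0),P[k].max(0))
E
```

```text
t 7.85 [0.4725 0.3428 0.1973] [ 1.7942e+02  5.0000e-02 -8.9730e+01] j [ 54.8  14.3 -14.5  -0.6 -61.5 -54.3]
shift [ -1.5  -5.5 113.7] turn [ 0.01   0.001 -0.001]
45
ball [ 0.50106593 -0.06795369  0.062     ] lever deg 89.2501739164588
yellow [0.36279107 0.30494023 0.0175523 ] [0.39885667 0.33932943 0.07605194]
```

>>> {"name": "carry_out", "arguments": {
  "deltas": [
    [0.7,[-1.5,-4.5,0],[0.01,0,0]],
    [0.7,[-1.5,-4.5,20],[0.01,0,0]],
    [0.7,[-1.5,-4.5,40],[0.01,0,0]],
    [0.7,[-1.5,-4.5,60],[0.01,0,0]],
    [0.7,[-1.5,-4.5,75],[0.01,0,0]],
    [0.7,[-1.5,-4.5,75],[0.01,0,0]]
  ]
}}

```text
time_s: 8.45
tcp_pos: [0.4757, 0.3436, 0.1206]
eef_rot: [179.9, -0.1, -89.7]
contact_force: [0.3, -0.4, 0.1]
gripper_width: 0.0618
gripper_force: 0.0
```

```bash
python3 t.py .4768 .3444 .0835 -89.7
```

```text
t 8.45 [0.4757 0.3436 0.1206] [ 1.7989e+02 -8.0000e-02 -8.9730e+01] j [ 54.9  18.7 -19.8  -0.  -51.6 -54.6]
shift [-0.8 -1.2 37.1] turn [ 0.002 -0.001 -0.001]
```

>>> {"name": "carry_out", "arguments": {
  "deltas": [
    [0.7,[-1,-1,12],[0,0,0]],
    [0.7,[-1,-1,25],[0,0,0]],
    [0.7,[-1,-1,37],[0,0,0]],
    [0.7,[-1,-1,37],[0,0,0]],
    [0.05,[-1,-1,37],[0,0,0]],
    [0.05,[-1,-1,37],[0,0,0]],
    [0.05,[-1,-1,37],[0,0,0]],
    [0.05,[-1,-1,37],[0,0,0]],
    [0.05,[-1,-1,37],[0,0,0]],
    [0.05,[-1,-1,37],[0,0,0]],
    [0.05,[-1,-1,37],[0,0,0]],
    [0.05,[-1,-1,37],[0,0,0]]
  ],
  "squeeze": 33
}}

```text
time_s: 9.65
tcp_pos: [0.4774, 0.3471, 0.0877]
eef_rot: [-179.9, 0.2, -89.6]
contact_force: [-7.1, -0.2, 17.2]
gripper_width: 0.0113
gripper_force: 33.0
```

>>> {"name": "carry_out", "arguments": {
  "deltas": [
    [0.05,[0,0,0],[0,0,0]],
    [0.05,[0,0,-5],[0,0,0]],
    [0.05,[0,0,-15],[0,0,0]],
    [0.05,[0,0,-30],[0,0,0]],
    [0.05,[0,0,-50],[0,0,0]],
    [0.05,[0,0,-75],[0,0,0]],
    [0.05,[0,0,-100],[0,0,0]],
    [0.05,[0,0,-125],[0,0,0]],
    [0.05,[0,0,-125],[0,0,0]],
    [0.05,[0,0,-125],[0,0,0]],
    [0.05,[0,0,-125],[0,0,0]]
  ]
}}

```text
time_s: 10.75
tcp_pos: [0.4769, 0.3457, 0.2097]
eef_rot: [180.0, 0.0, -89.7]
contact_force: [0.4, 0.3, -0.6]
gripper_width: 0.0113
gripper_force: 33.0
```

```bash
python3 - <<'E'
from h import *
s=r.get_state(); print(s['tcp_pos'],s['eef_rot'],s['gripper_width'],s['gripper_force'],s['contact_force'])
q,e,c=cap('side'); p,d,c1=cap('top')
u,v=proj(c,s['tcp_pos'])[0].astype(int); u1,v1=proj(c1,s['tcp_pos'])[0].astype(int); print(u,v,u1,v1)
a=q[max(v-70,0):v+80,max(u-70,0):u+70]; b=p[v1-60:v1+60,u1-60:u1+60]
a=cv2.resize(a,(420,int(420*a.shape[0]/a.shape[1])),interpolation=cv2.INTER_CUBIC);b=cv2.resize(b,(360,360),interpolation=cv2.INTER_CUBIC)
im=np.zeros((max(a.shape[0],360),780,3),np.uint8);im[:a.shape[0],:420]=a;im[:360,420:]=b
cv2.imwrite('pics/c4.png',im[:,:,::-1])
E
```

```text
[0.47691827 0.3456564  0.20965965] [ 1.79950187e+02  1.37628138e-02 -8.96709269e+01] 0.011314259650157718 32.986605763435364 [ 0.38256446  0.34754391 -0.59689021]
183 118 175 242
```

View pics/c4.png

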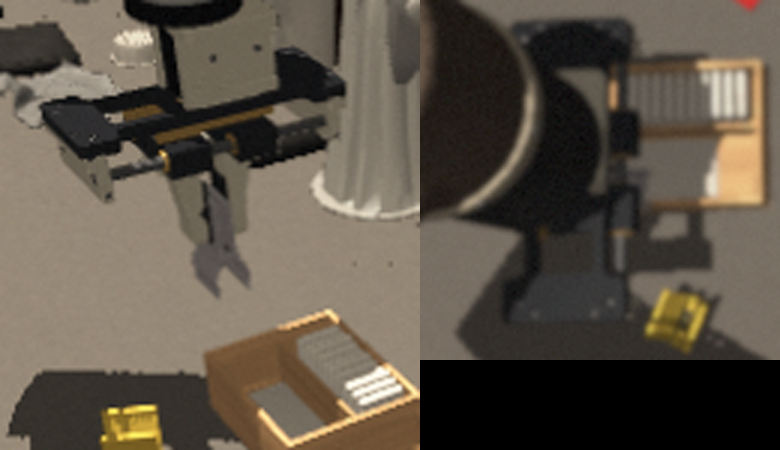

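The side view shows the clip hanging from the fingers, tails together and jaws gaping, clear of the caddy. Next I measure its pin relative to the TCP.

```bash
python3 - <<'E'
from h import *
s=r.get_state();t=s['tcp_pos'];g=np.stack(np.meshgrid(np.arange(560),np.arange(420)),-1).reshape(-1,2)
for n in('side','wrist'):
    q,e,c=cap(n);P=depthpts(c,e,g)-t
    Q=P[(abs(P[:,0])<.03)&(abs(P[:,1])<.032)&(P[:,2]<-.023)&(P[:,2]>-.085)]
    if len(Q)<5: print(n,len(Q));continue
    print(n,len(Q),np.percentile(Q*1000,[1,50,99],axis=0).round(1))
    L=Q[Q[:,2]<-.050];print('low',np.percentile(L*1000,[2,50,98],axis=0).round(1))
E
python3 t.py .5695 .0298 .215 -103.4
```

```text
side 199 [[-16.4 -23.2 -56.6]
 [ -9.9 -10.2 -38.1]
 [ 13.9  18.2 -23.5]]
low [[-15.  -22.  -57.3]
 [-13.7  -6.5 -53.3]
 [ 13.4  16.1 -50.7]]
wrist 1265 [[-14.5 -22.2 -54. ]
 [  0.2 -12.6 -30.4]
 [ 15.1   8.2 -23.3]]
low [[-13.1 -20.4 -57.7]
 [ 10.3 -19.8 -51.8]
 [ 14.1 -16.5 -50. ]]
t 10.95 [0.4771 0.3458 0.2095] [ 1.7995e+02 -1.0000e-02 -8.9670e+01] j [ 54.9  14.  -13.4  -0.  -62.6 -54.6]
shift [316.5 -90.6  -5.5] turn [ 0.001 -0.     0.24 ]
```

>>> {"name": "carry_out", "arguments": {
  "deltas": [
    [0.05,[15,-4,0],[0,0,0.01]],
    [0.05,[45,-13,0],[0,0,0.03]],
    [0.05,[80,-23,0],[0,0,0.06]],
    [0.05,[115,-33,0],[0,0,0.09]],
    [0.05,[150,-43,0],[0,0,0.12]],
    [0.05,[185,-53,0],[0,0,0.15]],
    [0.05,[220,-63,0],[0,0,0.18]],
    [0.05,[255,-73,0],[0,0,0.2]],
    [0.05,[285,-82,0],[0,0,0.22]],
    [0.05,[305,-88,0],[0,0,0.24]],
    [0.05,[314,-90.5,0],[0,0,0.24]],
    [0.05,[314,-90.5,0],[0,0,0.24]]
  ]
}}

```text
time_s: 12.15
tcp_pos: [0.5696, 0.0312, 0.2097]
eef_rot: [180.0, 0.0, -103.5]
contact_force: [-0.3, 0.2, -0.2]
gripper_width: 0.0116
gripper_force: 33.0
```

```bash
python3 t.py .5695 .0298 .1595 -103.4; python3 - <<'E'
from h import *
s=r.get_state();t=s['tcp_pos'];g=np.stack(np.meshgrid(np.arange(560),np.arange(420)),-1).reshape(-1,2)
th=np.radians(-13.4);Z=np.array([[np.cos(th),np.sin(th),0],[-np.sin(th),np.cos(th),0],[0,0,1]])
for n in('side','top','wrist'):
    q,e,c=cap(n,'f_%s.png'%n);P=depthpts(c,e,g);h=cv2.cvtColor(q,cv2.COLOR_RGB2HSV).reshape(-1,3)
    D=(P-t)@Z.T
    Q=D[(abs(D[:,0])<.03)&(abs(D[:,1])<.032)&(D[:,2]<-.023)&(D[:,2]>-.068)]
    if len(Q)>5: print(n,'clip',len(Q),np.percentile(Q*1000,[1,50,99],axis=0).round(1))
    Q=D[(abs(D[:,0])<.03)&(abs(D[:,1])<.08)&(P[:,2]>.108)&(P[:,2]<.122)&(h[:,2]>120)]
    if len(Q)>5: print(n,'card rel tcp in stand axes',len(Q),np.percentile(Q*1000,[2,50,98],axis=0).round(1))
E
```

```text
t 12.15 [0.5696 0.0312 0.2097] [ 1.7996e+02  3.0000e-02 -1.0350e+02] j [ 22.8  12.3 -15.7  -0.1 -62.  -36.2]
shift [ 1.4 -0.3 50.2] turn [ 0.001  0.001 -0.002]
side clip 259 [[-15.4 -23.6 -58.6]
 [-10.  -11.6 -38.9]
 [ 12.5  17.3 -23.7]]
side card rel tcp in stand axes 134 [[  -2.4  -61.7 -101.1]
 [  -0.8  -13.7  -93.9]
 [   2.1   54.2  -91.5]]
top card rel tcp in stand axes 6 [[ -2.2 -60.6 -93.4]
 [ -0.5 -58.1 -91.1]
 [  1.6 -55.6 -90.3]]
wrist clip 1250 [[-15.4 -20.8 -54.3]
 [ -0.8 -11.2 -30.5]
 [ 14.2   9.8 -23.3]]
wrist card rel tcp in stand axes 343 [[ -1.  -59.6 -94.4]
 [  0.6 -33.6 -92.7]
 [  2.3  -6.  -91.4]]
```

The clip is centred over the card to within about 1 mm, so I descend with a 1 mm correction.

>>> {"name": "carry_out", "arguments": {
  "deltas": [
    [0.05,[0,-1,0],[0,0,0]],
    [0.05,[0,-1,8],[0,0,0]],
    [0.05,[0,-1,16],[0,0,0]],
    [0.05,[0,-1,24],[0,0,0]],
    [0.05,[0,-1,32],[0,0,0]],
    [0.05,[0,-1,40],[0,0,0]],
    [0.05,[0,-1,46],[0,0,0]],
    [0.05,[0,-1,50],[0,0,0]],
    [0.05,[0,-1,50],[0,0,0]],
    [0.05,[0,-1,50],[0,0,0]],
    [0.05,[0,-1,50],[0,0,0]],
    [0.05,[0,-1,50],[0,0,0]]
  ]
}}

```text
time_s: 13.5
tcp_pos: [0.5708, 0.0325, 0.1604]
eef_rot: [-180.0, 0.1, -103.4]
contact_force: [-0.2, -0.2, -0.4]
gripper_width: 0.0115
gripper_force: 33.0
```

```bash
python3 - <<'E'
from h import *
s=r.get_state();t=s['tcp_pos'];print(t,s['eef_rot'],s['gripper_force'],s['gripper_width'],s['contact_force'],s['moment'],abs(s['qd']).max())
g=np.stack(np.meshgrid(np.arange(560),np.arange(420)),-1).reshape(-1,2)
th=np.radians(-13.4);Z=np.array([[np.cos(th),np.sin(th),0],[-np.sin(th),np.cos(th),0],[0,0,1]])
o=[]
for n in('side','wrist'):
    q,e,c=cap(n);P=depthpts(c,e,g);h=cv2.cvtColor(q,cv2.COLOR_RGB2HSV).reshape(-1,3);D=(P-t)@Z.T
    Q=D[(abs(D[:,0])<.03)&(abs(D[:,1])<.022)&(D[:,2]<-.023)&(D[:,2]>-.068)]
    print(n,'clip',len(Q),np.percentile(Q*1000,[1,50,99],axis=0).round(1))
    Q=D[(abs(D[:,0])<.01)&(abs(D[:,1])<.08)&(abs(D[:,1])>.03)&(P[:,2]>.110)&(P[:,2]<.122)&(h[:,2]>120)]
    if len(Q):print(n,'card',len(Q),np.percentile(Q*1000,[2,50,98],axis=0).round(1))
    u,v=proj(c,t-[0,0,.03])[0].astype(int)
    a=q[max(v-70,0):v+70,max(u-65,0):u+65];o.append(cv2.resize(a,(390,420),interpolation=cv2.INTER_CUBIC))
cv2.imwrite('pics/c5.png',np.hstack(o)[:,:,::-1])
E
```

```text
[0.57084308 0.03250721 0.16038197] [-1.79977451e+02  7.72681397e-02 -1.03405836e+02] 32.98669159412384 0.011509087458668972 [-0.18464541 -0.17694079 -0.41107809] [ 0.0801352  -0.0859827   0.02101312] 0.026165693546356724
side clip 259 [[-15.3 -21.9 -66.2]
 [ -8.8 -11.  -42.7]
 [ 12.9  17.2 -23.6]]
side card 44 [[ -3.3 -63.6 -50.2]
 [ -2.  -48.3 -45.1]
 [  1.  -31.5 -42.3]]
wrist clip 1247 [[-15.  -21.8 -54.1]
 [ -0.3 -12.6 -31.3]
 [ 14.5   8.1 -23.5]]
wrist card 475 [[ -2.3 -60.9 -45.2]
 [ -0.4 -41.  -43.5]
 [  1.8  56.1 -42.2]]
```

View pics/c5.png

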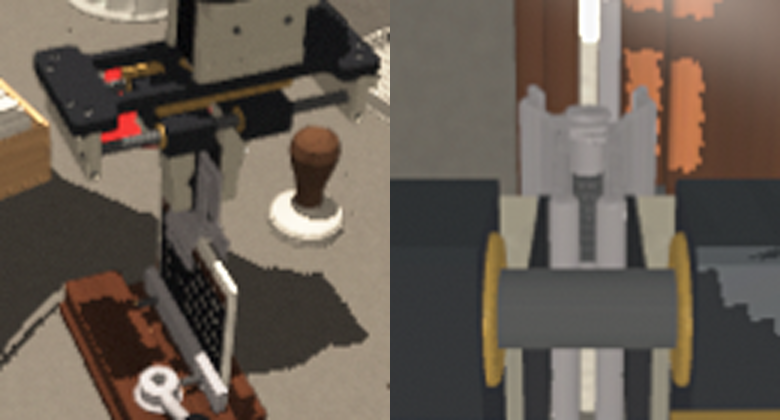

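The side view shows the clip straddling the middle of the card's top edge with its jaws gaping. The wrist view shows the card's edge at (590,20), centred between the jaws and in line with them. The card edge is about 17 mm below the pin and there is no contact force, so I hand in.

```bash
python3 -c "
from plant import r
print(r.close_job())"
```

```text
the job is handed in; nothing more can be done
None
```

I handed the job in with the lever at its closed stop, the card upright, and the steel clip held squeezed open over the middle of the card's top edge, which sat about 17 mm below the pin with no contact force measured; the hand-in returned no verdict.

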